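# Catch pressure adapters from a gated chute and stow the tray in the kit case

## Robot

A 6-joint arm with a two-finger parallel gripper is mounted at the origin on the work surface. World frame = base frame: x ahead of the robot, y to its left, z up, the work surface at z = 0. Lengths are in m, angles in rad, forces in N, time in s.
With the tool pointing down it reaches from about 0.35 to 0.975 m from the base axis. Payload 4.9 kg.
Tool frame: the origin (TCP) lies on the centre line of the jaws, within the pads' length; the fingertips stand 14 mm ahead of it and the grasp point (between the pads) lies 5 mm behind it (manip.nose_length is the distance from the TCP to the fingertips, in m); z points along the fingers, y is the line along which they close (so a half turn about z gives the same grasp; the last joint's range is limited). The gripper opens to 85 mm and grips with 20 to 120 N. Pads are 22 mm wide; open, the fingers measure 114 mm over their backs; the gripper's body (76 mm by 85 mm) begins 54 mm behind the grasp point. The pads swing forward as they close: fully open they stand 13 mm farther back than shut.
Start: joints at [0.989, 0.053, 1.613, -0, 1.476, -0.119], TCP at [0.279, 0.559, 0.21] pointing down, gripper open.
Joint ranges: [-3.01, 3.01], [-1.01, 2.22], [0.06, 2.58], [-1.02, 4.17], [0.09, 2.62], [-3.14, 3.14]. Speed limits (rad/s): [2.57, 2.57, 3.14, 3.14, 3.14, 3.14].

## Interface

Orientations are given as a unit quaternion [w, x, y, z].
In Python, from plant import manip, imaging gives the robot as it stands.
- The arm moves only by the tool play_rows, never from a script. Its argument "commands" is a list of rows, each a list of 6 numbers: the shift along the tool's x, y, z in mm, then the turn, a rotation vector about the tool's x, y, z in degrees. A call has 1 to 5 rows; each row shifts and turns the commanded pose from where the row before left it, along the tool's axes as they then stand; what a row does not reach is not made up. A row lasts 1/12 s, in which the tool goes at most 41.7 mm and 7.16 degrees, less where a joint would pass 70% of its speed; a pose out of reach is approached as far as the arm can. A call is refused whole if a number of a shift passes 41.7 or a number of a turn 7.16, either way. A call with a gripper value outside its range is refused whole. "hand" is the finger opening in mm, from 0 to 85.4, set as the call begins (left out, the last holds). The fingers move at their own pace and stop on an object; the grip force is fixed at half the most. Time passes only in rows, so rows that do not move let the fingers close. It gives the time, the measured TCP pose, the force, the opening and the grip force at its end, in the units of the state.
- manip.state(): the state, without advancing time (a new reading comes with each control period).
- imaging.grab_frame(name): name is "scene" or "top"; returns a dict with "image" (384x512x3 uint8, red, green, blue), "fx", "fy", "cx", "cy" (pixels), "k1" (the pictures are not rectified: a ray, as slopes to the right and down, at radius r is drawn at 1 + k1 r^2 times it, then the intrinsics apply), "R" (3x3) and "t" (3): a world point X has camera coordinates R X + t. Camera axes: x right, y down, z forward; pixel columns grow to the right and rows downward; lengths in m; the calibration is good to about 2 mm. A picture is of the moment at which its call begins. There is no depth.
- manip.job_done(): hands the job in; it is judged then, once.
The state is a dict: "time": time; "joint_pos": joint angles; "joint_vel": joint speeds; "joint_efforts": joint torques, N m; "tool_pos": TCP position; "tool_rot": TCP orientation; "contact_force": force on the tool from outside, world axes, zero at the start; "ft_torque": the same for the moment, N m; "gripper_width": opening from 0.0 (shut) to 1.0 (fully open); "grasp_force": force on a finger pad.
Only numpy, scipy, OpenCV 4.12 (cv2) and the standard library are available. Lean on these libraries where they do the work, as an engineer would, in place of code of your own. Each camera call takes 0.05 s, during which the arm holds its last target. There are 200 camera calls.

## Task

Pick up the open blue tray by its black grip and hold it in the air under the mouth of the parts chute, grip end pointing away from the chute, and raise it so that its two side rims lift the yellow gate by its feet and all three brass adapters with red caps slide out and are caught in the tray; none may fall on the bench. Then lower the tray so that the gate drops shut again, and set the loaded tray down flat in the free, green-lined bay of the kit case with all three adapters still in it, and let go. Leave the calibrator in the other bay and the gauge, mug and screwdriver as they are.

Things in the scene. Friction and masses are not known exactly. Their poses are not given: they have to be found in the camera images.
- chute: fixed slick parts chute on a post: channel 42 mm wide inside, 225 mm long, sloping down at 32 degrees towards its own -x, ending at a lip. Origin on the bench straight below the lip's middle; x horizontal, up-slope; z up. Lip floor 225 mm above the bench, lip underside 219 mm. The post and foot plate begin 95 mm behind the lip (+x); the space under the lip is free
- chute_lip (a point): middle of the lip's floor edge, 225 mm above the bench, where the adapters leave the chute, at up to 1 m/s and pitching down the slope. They slide by themselves once the gate is high enough and are usually all out within about 2 s
- gate (a joint): height in m of the yellow lift gate just in front of the lip: 0 shut, 0.06 at its upper stop. It slides straight up, weighs 0.15 kg (about 2 N to lift, plus some drag from the adapters) and drops shut by itself when let down. From about 0.04 the adapters pass under it; 0.045 to 0.055 is ample
- gate_feet (a point): moves with the gate: midway between the flat undersides of its two feet, which hang below the lip on either side of the adapters' path, each reaching 36 to 71 mm sideways (chute y) and 15 mm to either side of this point along chute x. With the gate shut this point is 110 mm above the bench and 10 mm in front of the lip (chute x = -0.010)
- tray: open blue tray, 155 x 105 mm (x, y), rim 62 mm above its underside; floor, side and +x walls 5 mm, -x wall 16 mm and carrying the grip; 0.2 kg. Origin: centre of its underside, z up. Held with its x along the chute's x and its origin 50 mm in front of the lip (chute x = -0.050), its side rims lie under the gate's feet and the adapters fall inside
- tray_grip (a point): middle of the black upright grip on the tray's -x end: an adapter 16 mm thick (tray x), 50 mm wide (tray y), standing from the rim (62 mm) to 107 mm; this point is at tray x = -69.5 mm, 87 mm above the tray's underside. Best pinched across its thickness, from above, with a strong grip
- adapter1: a brass hexagon adapter, 60 mm long (its x axis), 28 mm across the flats, with a red domed cap on either end, about 0.12 kg; origin: its middle. It starts lying lengthwise in the chute, in file with the others (the lowest, against the gate)
- adapter2: a brass hexagon adapter, 60 mm long (its x axis), 28 mm across the flats, with a red domed cap on either end, about 0.12 kg; origin: its middle. It starts lying lengthwise in the chute, in file with the others (the middle one)
- adapter3: a brass hexagon adapter, 60 mm long (its x axis), 28 mm across the flats, with a red domed cap on either end, about 0.12 kg; origin: its middle. It starts lying lengthwise in the chute, in file with the others (the uppermost)
- case: fixed grey open kit case, 174 x 252 x 45 mm (x, y, z), floor and walls 5 and 6 mm; a 6 mm wall across its middle makes two bays, each 162 mm (x) by 117 mm (y) inside, their centres at case y = +61.5 and -61.5 mm. Origin: centre of its underside
- liner: green liner, 150 x 105 x 3 mm, fixed on the floor of the free bay and centred in it, axes along the case's: the tray stands on it, 8 mm above the bench, with its long side along the case's x, grip at either end. Origin: centre of its underside, 5 mm above the bench. Which bay is free changes
- calibrator: white handheld calibrator, 130 x 90 x 45 mm, 0.45 kg, lying in the other bay; leave it there. Origin: centre of its underside
- gauge: bystander: blue round digital gauge, 80 mm across, 36 mm high, lying on the bench with a steel stem; origin: centre of its underside
- mug: bystander: white mug, 76 mm across, 90 mm high, upright; origin: centre of its underside
- screwdriver: bystander: screwdriver lying on the bench; origin under its middle
Not all that is in view belongs to the job. What is shaped like the adapter3 but turquoise is not meant.

How it is judged:
By the outcome, as a careful person would: the job done as asked, in the order asked, and still so for the second after the job is handed in, with the robot touching nothing.
It also fails if it takes over 54 s, if anything falls off the work surface, if the arm or the gripper's body presses on something with over 40 N, if the wrist force passes 120 N, or if a joint passes its speed limit or range.

## Working session

There is one attempt and no reset: what is moved stays moved. The work goes in short steps, Python scripts to look and compute and a tool call to move; the robot and the scene stay as the last step left them, time stands still between calls to the robot, and variables do not carry over. Pictures are saved under pics/ and viewed, at most 10 in all, crops included, and the job is handed in when it is done.

Besides the shell and the picture viewer there is one more tool, called after ">>>" as name([rows], argument=value, ...), one row to a line, values as JSON. play_rows: Moves the arm, as the interface text tells. Its arguments: {"type":"object","properties":{"commands":{"type":"array","items":{"type":"array","items":{"type":"number"}}},"hand":{"type":"number"}},"required":["commands"]}

```bash
ls; mkdir -p pics; python3 - <<'E'
from plant import manip, imaging
import cv2
for n in("scene","top"):
    f=imaging.grab_frame(n); cv2.imwrite(f"pics/{n}0.png",cv2.resize(f["image"][:,:,::-1],None,fx=1.5,fy=1.5,interpolation=cv2.INTER_CUBIC))
    print(n,{k:f[k] for k in("fx","fy","cx","cy","k1","R","t")})
print(manip.state())
E
```

```text
pics
scene {'fx': 392.1053648829459, 'fy': 392.1053648829459, 'cx': 252.63782929087162, 'cy': 191.7731474999926, 'k1': -0.09839441193678852, 'R': array([[ 0.65301908,  0.75718958, -0.01516657],
       [ 0.61185083, -0.53926567, -0.57864592],
       [-0.44632347,  0.36858715, -0.81543784]]), 't': array([-0.29293309, -0.25094463,  1.83140791])}
top {'fx': 349.77746977913745, 'fy': 349.77746977913745, 'cx': 257.677180079909, 'cy': 188.32176263399734, 'k1': -0.0503641506340297, 'R': array([[ 0.02327947, -0.99972803, -0.00139328],
       [-0.99004585, -0.02286047, -0.13887625],
       [ 0.13880663,  0.00461238, -0.99030876]]), 't': array([-0.09342604,  0.58806865,  1.06898956])}
{'time': 0.1, 'joint_pos': array([ 9.88974355e-01,  5.33021049e-02,  1.61416202e+00,  6.49932621e-06,
        1.47599642e+00, -1.19026350e-01]), 'joint_vel': array([-0.00158996, -0.00150302, -0.00263251,  0.00125883, -0.0011215 ,
        0.00092047]), 'joint_efforts': array([ 4.19225137e-05, -3.94901419e+01, -3.71366787e+01, -1.29395589e-04,
        3.89557550e-03,  3.52295524e-05]), 'tool_pos': array([0.27870989, 0.55873959, 0.20837583]), 'tool_rot': array([-3.23656865e-04,  2.29338504e-01,  9.73346279e-01, -8.76072979e-04]), 'contact_force': array([0.13447534, 0.59819471, 1.5567731 ]), 'ft_torque': array([ 0.00897669, -0.01352627, -0.02660735]), 'grasp_force': 0.0, 'gripper_width': 0.9993688226994735}
```

View pics/scene0.png

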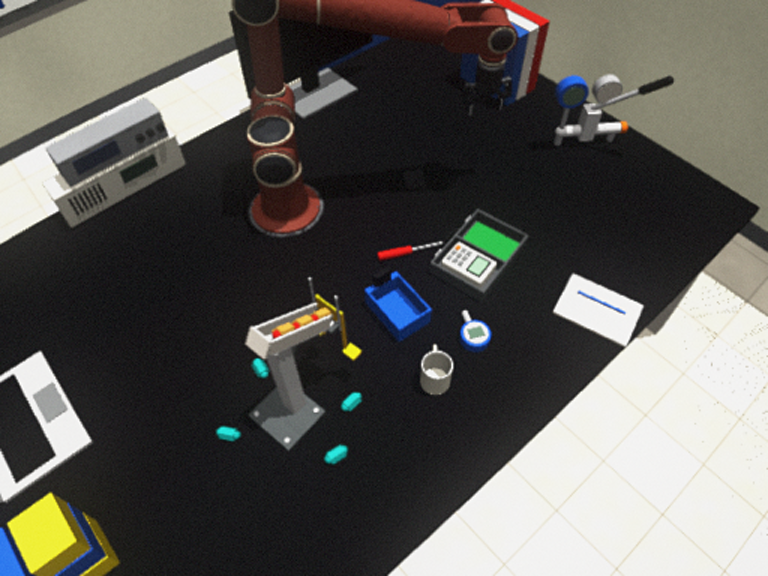

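View pics/top0.png

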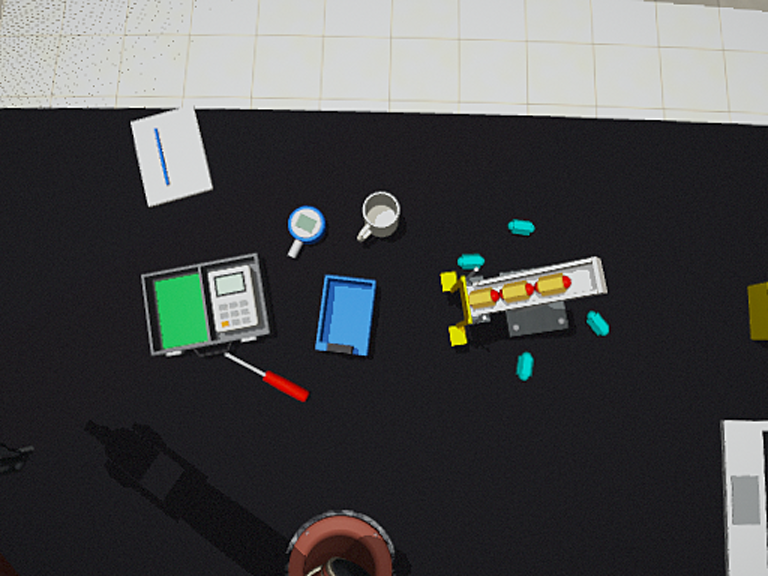

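The scene shows the tray (scene 398,305; top 347,315), with its grip at the robot-side end (top 340,350). The chute rises to the right in top (lip about 467,300; yellow feet at 449,281 and 458,336). The case is at top 205,305 with the green bay on the left. The turquoise adapters on the bench are decoys; the three brass ones with red caps are in the chute (top 483,297 / 516,292 / 552,285). Next, one enlarged crop of each.

```bash
python3 - <<'E'
from plant import imaging
import cv2,numpy as np
im=imaging.grab_frame("top")["image"][:,:,::-1]
a=im[160:245,90:260];b=im[160:245,280:410]
A=cv2.resize(a,None,fx=4.5,fy=4.5,interpolation=cv2.INTER_CUBIC)
B=cv2.resize(b,None,fx=6,fy=6,interpolation=cv2.INTER_CUBIC)
cv2.imwrite("pics/a.png",A);cv2.imwrite("pics/b.png",B)
E
```

```text
(no output)
```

View pics/a.png

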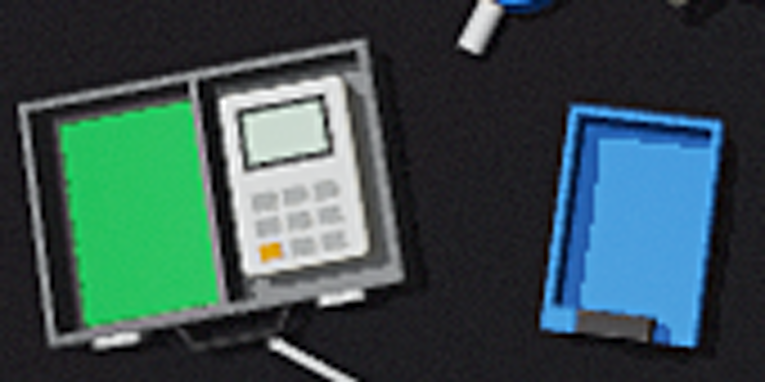

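View pics/b.png

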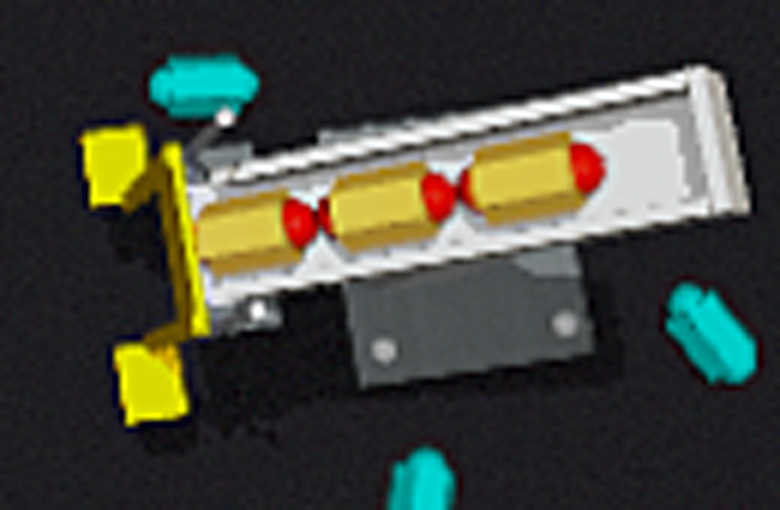

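```bash
cat > h.py <<'E'
import numpy as np,cv2
from plant import imaging,manip
def world(f,px,z):
    K=np.array([[f["fx"],0,f["cx"]],[0,f["fy"],f["cy"]],[0,0,1]])
    n=cv2.undistortPoints(np.array(px,float).reshape(-1,1,2),K,np.array([f["k1"],0,0,0,0.]))[:,0]
    d=np.c_[n,np.ones(len(n))]@f["R"]; c=-f["R"].T@f["t"]
    return c+d*((z-c[2])/d[:,2])[:,None]
def un(p,s,o): return (np.array(p,float)+.5)/s-.5+np.array(o)
def rect(f,p,s,o,z,name):
    w=world(f,un(p,s,o),z)[:,:2]; c=w.mean(0)
    L=[np.linalg.norm(w[i]-w[i-1]) for i in (1,2,3,0)]
    e=(w[0]-w[3]+w[1]-w[2]); g=(w[1]-w[0]+w[2]-w[3])
    print(name,c.round(4),"sides",np.round(L,4),"dir up",np.degrees(np.arctan2(e[1],e[0])).round(2),"dir right+90",(np.degrees(np.arctan2(g[1],g[0]))+90).round(2))
    return w
E
python3 - <<'E'
from h import *
f=imaging.grab_frame("top"); print("cam",-f["R"].T@f["t"])
A=(4.5,(90,160));B=(6,(280,160))
rect(f,[(571,104),(722,120),(697,346),(541,330)],*A,.062,"tray")
rect(f,[(20,104),(365,41),(404,282),(52,346)],*A,.045,"case")
rect(f,[(58,125),(189,100),(218,302),(85,327)],*A,.008,"liner")
print("grip",world(f,un([(577,312),(655,318),(652,340),(577,332)],*A),.107))
a=rect(f,[(82,132),(145,127),(152,202),(92,207)],*B,.115,"foot1")
b=rect(f,[(114,347),(178,342),(188,418),(126,425)],*B,.115,"foot2")
print("feet mid",(a.mean(0)+b.mean(0))/2,a.mean(0)-b.mean(0))
rect(f,[(355,385),(592,350),(592,350),(355,385)],*B,.006,"plate edge")
s=manip.state();print(s["time"],s["tool_pos"])
E
```

```text
cam [ 0.436007   -0.08488769  1.14016833]
tray [0.5195 0.0034] sides [0.1054 0.156  0.1068 0.1567] dir up -5.01 dir right+90 -4.6
case [0.536  0.3038] sides [0.2507 0.1738 0.2503 0.1741] dir up 12.38 dir right+90 11.73
liner [0.5231 0.3691] sides [0.0985 0.15   0.0982 0.15  ] dir up 12.28 dir right+90 12.13
grip [[ 0.45758291  0.03419639  0.107     ]
 [ 0.45492749 -0.01689135  0.107     ]
 [ 0.44063409 -0.01538421  0.107     ]
 [ 0.44461345  0.03370719  0.107     ]]
foot1 [ 0.5853 -0.203 ] sides [0.0314 0.0375 0.0297 0.0376] dir up 6.81 dir right+90 6.01
foot2 [ 0.4794 -0.2203] sides [0.0314 0.0372 0.0304 0.0382] dir up 8.53 dir right+90 6.65
feet mid [ 0.53234455 -0.21166607] [0.10589793 0.01723791]
plate edge [ 0.496  -0.4095] sides [0.1313 0.     0.1313 0.    ] dir up 0.0 dir right+90 9.45
0.2 [0.27881628 0.55888787 0.20872167]
```

```bash
cat >> h.py <<'E'
from scipy.spatial.transform import Rotation as Rot
def pose(yaw):  # tool down, tool y at this world yaw (deg)
    a=np.radians(yaw); y=np.array([np.cos(a),np.sin(a),0]); z=np.array([0,0,-1.])
    return Rot.from_matrix(np.c_[np.cross(y,z),y,z])
def plan(legs,nd=1):
    """legs: (target TCP xyz, yaw, rows) from the measured pose"""
    s=manip.state(); p=np.array(s["tool_pos"]); q=s["tool_rot"]; R=Rot.from_quat(np.r_[q[1:],q[0]])
    print("t",round(s["time"],2),"p",p.round(4),"yaw",np.degrees(np.arctan2(*R.as_matrix()[1::-1,1])).round(2),"w",s["gripper_width"],"grip",s["grasp_force"],"F",s["contact_force"].round(1))
    for t,yaw,n in legs:
        t=np.array(t); rows=[]
        for k in range(n):
            sh=R.inv().apply((t-p)/(n-k))*1000; tu=np.degrees((R.inv()*pose(yaw)).as_rotvec())/(n-k)
            row=np.r_[sh.round(nd),tu.round(2)]
            p=p+R.apply(row[:3]/1000); R=R*Rot.from_rotvec(row[3:],degrees=True); rows.append(row.tolist())
        print("->",t,yaw)
        for i in range(0,n,5): print(rows[i:i+5])
E
python3 -c "
from h import *
plan([((.450,.009,.19),-4.8,15)])"
```

```text
t 0.2 p [0.2788 0.5589 0.2087] yaw 63.48 w 1.004580999406458 grip 0.0 F [0.7 0.1 0.8]
-> [0.45  0.009 0.19 ] -4.8
[[-26.6, -27.7, 1.3, -0.0, 0.0, 4.55], [-28.7, -25.5, 1.3, -0.0, 0.0, 4.55], [-30.6, -23.2, 1.3, -0.01, 0.0, 4.55], [-32.4, -20.6, 1.3, -0.0, 0.0, 4.55], [-33.9, -18.0, 1.3, -0.0, 0.0, 4.55]]
[[-35.2, -15.3, 1.3, -0.01, 0.0, 4.55], [-36.3, -12.4, 1.3, -0.0, 0.0, 4.55], [-37.2, -9.5, 1.3, -0.0, 0.01, 4.55], [-37.8, -6.5, 1.2, -0.01, 0.0, 4.55], [-38.2, -3.5, 1.2, -0.0, 0.01, 4.56]]
[[-38.4, -0.5, 1.3, -0.01, 0.0, 4.55], [-38.3, 2.6, 1.2, -0.0, 0.01, 4.56], [-38.0, 5.6, 1.2, -0.01, 0.0, 4.55], [-37.5, 8.6, 1.3, -0.0, 0.01, 4.56], [-36.6, 11.6, 1.2, -0.01, 0.0, 4.55]]
```

>>> play_rows([
  [-26.6,-27.7,1.3,0,0,4.55],
  [-28.7,-25.5,1.3,0,0,4.55],
  [-30.6,-23.2,1.3,0,0,4.55],
  [-32.4,-20.6,1.3,0,0,4.55],
  [-33.9,-18,1.3,0,0,4.55],
], hand=85)

```text
time: 0.62
tool_pos: [0.3361, 0.3743, 0.2026]
tool_rot: [-0.0, 0.418, 0.908, -0.0]
contact_force: [1.1, 0.4, -0.1]
gripper_width: 0.996
grasp_force: 0.0
```

>>> play_rows([
  [-35.2,-15.3,1.3,0,0,4.55],
  [-36.3,-12.4,1.3,0,0,4.55],
  [-37.2,-9.5,1.3,0,0,4.55],
  [-37.8,-6.5,1.2,0,0,4.55],
  [-38.2,-3.5,1.2,0,0,4.55],
])

```text
time: 1.03
tool_pos: [0.3932, 0.1911, 0.1966]
tool_rot: [0.0, 0.589, 0.808, 0.0]
contact_force: [1.1, 0.5, -0.3]
gripper_width: 0.997
grasp_force: 0.0
```

>>> play_rows([
  [-38.4,-0.5,1.3,0,0,4.55],
  [-38.3,2.6,1.2,0,0,4.55],
  [-38,5.6,1.2,0,0,4.55],
  [-37.5,8.6,1.3,0,0,4.55],
  [-36.6,11.6,1.2,0,0,4.55],
])

```text
time: 1.45
tool_pos: [0.4503, 0.0075, 0.1905]
tool_rot: [0.0, 0.737, 0.676, 0.0]
contact_force: [0.1, 0.2, -0.5]
gripper_width: 0.993
grasp_force: 0.0
```

>>> play_rows([
  [0,0,0,0,0,0],
  [0,0,0,0,0,0],
])

```text
time: 1.62
tool_pos: [0.4503, 0.0078, 0.1902]
tool_rot: [-0.0, 0.737, 0.676, -0.0]
contact_force: [-1.5, -0.4, 0.9]
gripper_width: 0.994
grasp_force: 0.0
```

```bash
python3 -c "
from h import *
plan([((.450,.009,.083),-4.8,5)])"
```

```text
t 1.62 p [0.4503 0.0078 0.1902] yaw -4.98 w 0.9935167353641725 grip 0.0 F [-1.5 -0.4  0.9]
-> [0.45  0.009 0.083] -4.8
[[0.2, -0.1, 21.4, -0.01, -0.0, -0.04], [0.2, -0.1, 21.5, -0.01, -0.0, -0.03], [0.2, -0.0, 21.4, -0.01, -0.01, -0.04], [0.3, -0.1, 21.5, -0.01, -0.0, -0.03], [0.3, -0.0, 21.4, -0.01, -0.01, -0.04]]
```

>>> play_rows([
  [0.2,0,21.4,0,0,0],
  [0.2,0,21.5,0,0,0],
  [0.2,0,21.4,0,0,0],
  [0.3,0,21.4,0,0,0],
  [0.3,0,21.4,0,0,0],
])

```text
time: 2.03
tool_pos: [0.45, 0.0121, 0.0825]
tool_rot: [-0.0, 0.735, 0.678, 0.0]
contact_force: [0.3, 0.1, -0.4]
gripper_width: 0.999
grasp_force: 0.0
```

>>> play_rows([
  [0,0,0,0,0,0],
  [0,0,0,0,0,0],
  [0,0,0,0,0,0],
  [0,0,0,0,0,0],
  [0,0,0,0,0,0],
], hand=0)

```text
time: 2.45
tool_pos: [0.4516, 0.0107, 0.0853]
tool_rot: [0.001, 0.736, 0.677, 0.001]
contact_force: [-0.6, -0.4, 0.5]
gripper_width: 0.292
grasp_force: 0.0
```

>>> play_rows([
  [0,0,0,0,0,0],
  [0,0,0,0,0,0],
  [0,0,0,0,0,0],
  [0,0,0,0,0,0],
  [0,0,0,0,0,0],
])

```text
time: 2.87
tool_pos: [0.4516, 0.0104, 0.0852]
tool_rot: [0.001, 0.736, 0.677, 0.001]
contact_force: [-0.8, -0.1, 6.4]
gripper_width: 0.004
grasp_force: 3.0
```

>>> play_rows([
  [0,0,-5,0,0,0],
  [0,0,-10,0,0,0],
  [0,0,-10,0,0,0],
  [0,0,-8,0,0,0],
  [0,0,-5,0,0,0],
])

```text
time: 3.28
tool_pos: [0.4512, 0.0105, 0.1234]
tool_rot: [0.001, 0.736, 0.677, 0.001]
contact_force: [-0.3, 0.1, 0.1]
gripper_width: 0.0
grasp_force: 0.0
```

```bash
python3 - <<'E'
from h import *
f=imaging.grab_frame("top");cv2.imwrite("pics/grasp.png",cv2.resize(f["image"][150:260,150:330,::-1],None,fx=4.4,fy=4.4,interpolation=cv2.INTER_CUBIC))
plan([])
E
```

```text
t 3.33 p [0.4517 0.0104 0.124 ] yaw -4.77 w -0.002358862649957043 grip 0.0 F [ 0.9 -0.3 -0.1]
```

View pics/grasp.png

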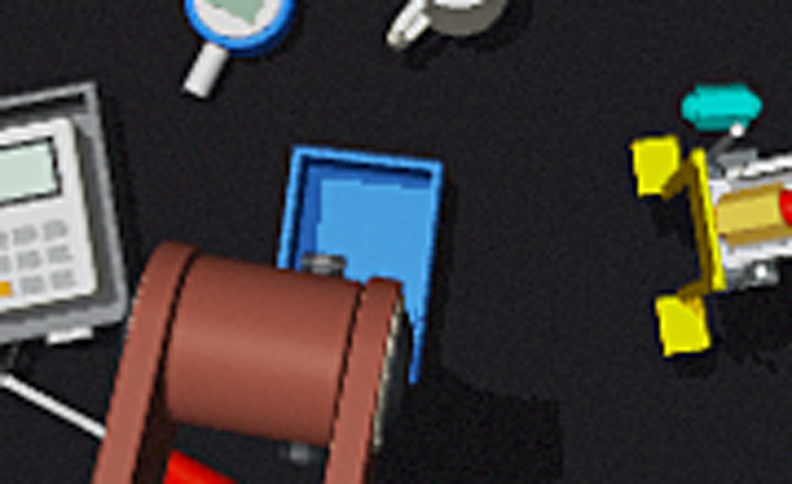

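The top view shows the tray at 365,230 with the arm over its grip end, but the fingers closed to 0, so the grasp missed. I'll look from the scene camera.

```bash
python3 - <<'E'
from h import *
f=imaging.grab_frame("top")
rect(f,[(297,147),(441,160),(441,160),(297,147)],4.4,(150,150),.062,"tray+x edge, then expect")
f=imaging.grab_frame("scene");cv2.imwrite("pics/g2.png",cv2.resize(f["image"][130:240,210:320,::-1],None,fx=5.4,fy=5.4,interpolation=cv2.INTER_CUBIC))
E
```

```text
tray+x edge, then expect [ 0.5974 -0.0041] sides [0.1026 0.     0.1026 0.    ] dir up 0.0 dir right+90 -3.89
```

View pics/g2.png

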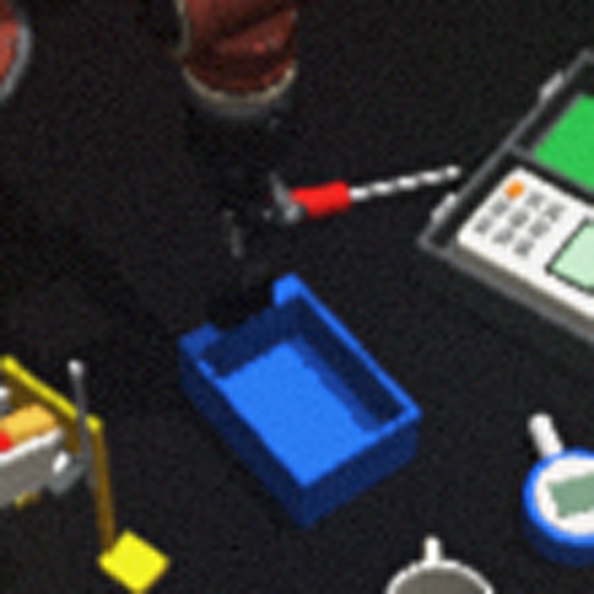

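```bash
python3 - <<'E'
from h import *
f=imaging.grab_frame("scene")
im=f["image"][130:215,215:300,::-1].astype(float)
o=cv2.resize(np.clip(255*(im/255)**.4,0,255).astype(np.uint8),None,fx=7,fy=7,interpolation=cv2.INTER_CUBIC)
K=np.array([[f["fx"],0,f["cx"]],[0,f["fy"],f["cy"]],[0,0,1]])
def pr(P): 
    return cv2.projectPoints(np.array(P,float),cv2.Rodrigues(f["R"])[0],f["t"],K,np.array([f["k1"],0,0,0,0.]))[0][:,0]
s=manip.state();p=s["tool_pos"]
a=np.radians(-4.8);T=np.array([.5195,.0034,0]);M=np.array([[np.cos(a),-np.sin(a),0],[np.sin(a),np.cos(a),0],[0,0,1]])
g=[T+M@[x,y,z] for z in(.107,.062) for x,y in((-.0775,-.025),(-.0775,.025),(-.0615,.025),(-.0615,-.025))]
for P,c in((g[:4],(0,255,0)),(g[4:],(0,255,255)),([p+[0,0,-.014]],(0,0,255)),([p],(255,0,255))):
    for u,v in (pr(P)-[215,130]+.5)*7: cv2.circle(o,(int(u),int(v)),4,c,-1)
cv2.imwrite("pics/g3.png",o);plan([])
E
```

```text
t 3.48 p [0.4503 0.0106 0.1215] yaw -4.77 w 0.0006439320208931996 grip 0.0 F [ 0.3  0.5 -0.2]
```

View pics/g3.png

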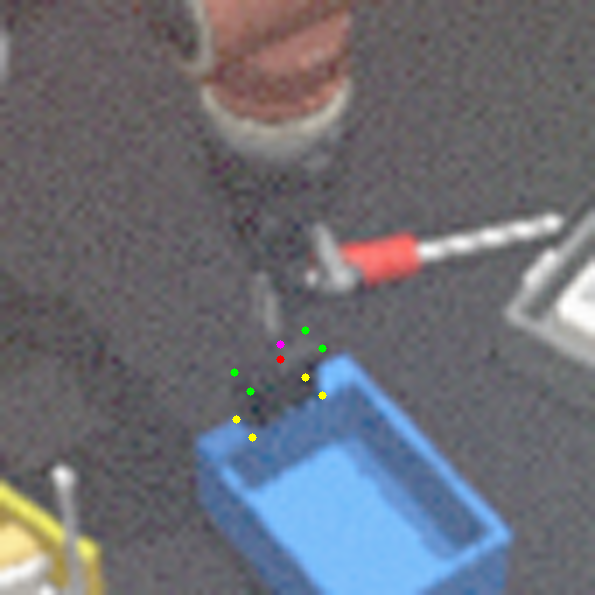

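The markers show the expected grip box (green and yellow, about 235–322, 330–437) sitting properly on the tray's wall, and the TCP above it. The dark fingers can't be made out. I'll raise the arm and take the difference between open and shut frames to see where the fingers really are.

>>> play_rows([
  [0,0,-30,0,0,0],
  [0,0,-30,0,0,0],
  [0,0,0,0,0,0],
  [0,0,0,0,0,0],
])

```text
time: 3.82
tool_pos: [0.4515, 0.0104, 0.1831]
tool_rot: [0.001, 0.736, 0.677, 0.001]
contact_force: [-0.3, -0.1, 0.2]
gripper_width: -0.003
grasp_force: 0.0
```

```bash
python3 - <<'E'
from h import *
for n in("scene","top"): np.save(f"{n}_shut.npy",np.mean([imaging.grab_frame(n)["image"].astype(float) for _ in range(3)],0))
plan([])
E
```

```text
t 4.12 p [0.4495 0.0107 0.1797] yaw -4.77 w 0.0015594960242423074 grip 0.0 F [0.5 0.7 0.4]
```

>>> play_rows([
  [0,0,0,0,0,0],
  [0,0,0,0,0,0],
  [0,0,0,0,0,0],
  [0,0,0,0,0,0],
  [0,0,0,0,0,0],
], hand=85)

```text
time: 4.53
tool_pos: [0.4504, 0.0106, 0.1814]
tool_rot: [0.0, 0.736, 0.677, -0.0]
contact_force: [0.7, 0.4, 0.6]
gripper_width: 0.706
grasp_force: 0.0
```

>>> play_rows([
  [0,0,0,0,0,0],
  [0,0,0,0,0,0],
  [0,0,0,0,0,0],
  [0,0,0,0,0,0],
  [0,0,0,0,0,0],
])

```text
time: 4.95
tool_pos: [0.4504, 0.0106, 0.1814]
tool_rot: [0.0, 0.736, 0.677, 0.0]
contact_force: [0.9, -0.7, -0.1]
gripper_width: 0.993
grasp_force: 0.0
```

```bash
python3 - <<'E'
from h import *
f=imaging.grab_frame("scene")
m=np.mean([imaging.grab_frame("scene")["image"].astype(float) for _ in range(4)],0); s0=np.load("scene_shut.npy")
g=lambda a:np.clip(255*(a/255)**.35,0,255)
x0,y0=215,120
K=np.array([[f["fx"],0,f["cx"]],[0,f["fy"],f["cy"]],[0,0,1]])
pr=lambda P:cv2.projectPoints(np.array(P,float),cv2.Rodrigues(f["R"])[0],f["t"],K,np.array([f["k1"],0,0,0,0.]))[0][:,0]
p=np.array([.4505,.0105,.181]);a=np.radians(-4.8);d=np.array([np.cos(a),np.sin(a),0])
T=np.array([.5195,.0034,0]);M=np.array([[np.cos(a),-np.sin(a),0],[np.sin(a),np.cos(a),0],[0,0,1]])
gr=[T+M@[x,y,.107] for x,y in((-.0775,-.025),(-.0775,.025),(-.0615,.025),(-.0615,-.025))]
out=[]
for im in(s0,m):
    o=cv2.resize(g(im[y0:y0+95,x0:x0+65,::-1]).astype(np.uint8),None,fx=6,fy=6,interpolation=cv2.INTER_CUBIC)
    for P,c in(([p+[0,0,-.014]],(0,0,255)),([p+.0425*d,p-.0425*d],(255,0,255)),(gr,(0,255,0))):
        for u,v in (pr(P)-[x0,y0]+.5)*6: cv2.circle(o,(int(u),int(v)),3,c,-1)
    out.append(o)
cv2.imwrite("pics/g4.png",np.hstack(out)); plan([])
E
```

```text
t 5.2 p [0.4504 0.0106 0.1814] yaw -4.77 w 0.9992575186474395 grip 0.0 F [ 0.4 -0.3 -1. ]
```

View pics/g4.png

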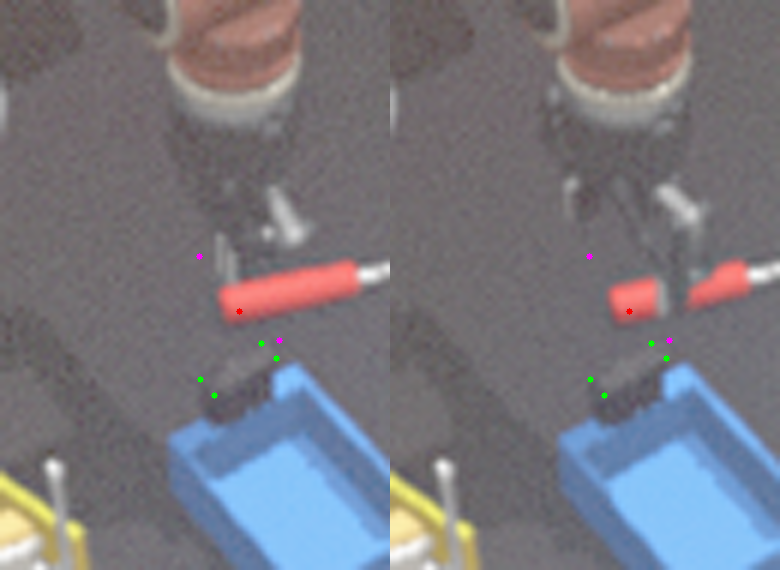

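The grip is where I expected it (top face about 205–272, 352–395 in the left panel). The fingertips, though, look about 26 px higher in this crop than projected: tips at (232,285) against the red mark at (239,311). I'll quantify that.

```bash
python3 - <<'E'
from h import *
print("nose",manip.nose_length,[a for a in dir(manip) if a[0]!="_"])
for n in("scene","top"):
    f=imaging.grab_frame(n)
    K=np.array([[f["fx"],0,f["cx"]],[0,f["fy"],f["cy"]],[0,0,1]])
    pr=lambda P:cv2.projectPoints(np.array(P,float),cv2.Rodrigues(f["R"])[0],f["t"],K,np.array([f["k1"],0,0,0,0.]))[0][:,0]
    m=np.mean([imaging.grab_frame(n)["image"].astype(float) for _ in range(6)],0); d=np.abs(m-np.load(n+"_shut.npy")).sum(2)
    d=cv2.GaussianBlur(d,(0,0),.7); k=(d>14).astype(np.uint8)
    N,L,S,C=cv2.connectedComponentsWithStats(k)
    print(n,[(s.tolist()) for s in S[1:] if s[4]>5 and s[0]>150 and s[1]>60])
    a=np.radians(-4.8);e=np.array([np.cos(a),np.sin(a),0]);p=np.array([.4505,.0105,.181])
    for dz in(0,.02,.04): print(dz,"shut tip",pr([p+[0,0,dz-.014]]).round(1),"open ends",pr([p+.0425*e+[0,0,dz-.001],p-.0425*e+[0,0,dz-.001],p+.057*e+[0,0,dz-.001],p-.057*e+[0,0,dz-.001]]).round(1).tolist())
E
```

```text
nose 0.014 ['IKError', 'job_done', 'nose_length', 'state']
scene [[233, 71, 7, 3, 14], [228, 72, 4, 4, 11], [221, 78, 2, 4, 7], [235, 106, 8, 12, 32], [256, 125, 4, 3, 8], [253, 132, 11, 6, 36], [240, 134, 4, 12, 33], [249, 134, 3, 3, 8], [243, 148, 6, 9, 34], [250, 149, 21, 25, 285], [248, 199, 5, 5, 19]]
0 shut tip [[254.4 171.5]] open ends [[261.0, 176.5], [247.8, 162.4], [263.4, 178.9], [245.7, 160.1]]
0.02 shut tip [[254.3 168.2]] open ends [[261.0, 173.2], [247.7, 159.1], [263.4, 175.7], [245.5, 156.7]]
0.04 shut tip [[254.3 164.8]] open ends [[261.1, 169.8], [247.6, 155.6], [263.4, 172.3], [245.3, 153.3]]
top [[212, 200, 21, 34, 227], [164, 204, 52, 109, 718], [156, 206, 22, 94, 308], [235, 210, 5, 3, 10], [232, 214, 10, 31, 129], [241, 217, 7, 17, 57], [250, 222, 7, 8, 33], [207, 235, 19, 37, 189], [180, 241, 4, 5, 11], [231, 246, 5, 6, 15], [182, 251, 3, 7, 8], [249, 264, 3, 5, 13], [216, 276, 3, 5, 10], [156, 301, 3, 7, 9], [220, 310, 3, 5, 7], [233, 340, 3, 3, 7], [210, 345, 2, 3, 6], [211, 378, 3, 3, 7]]
0 shut tip [[223.8 231.2]] open ends [[225.2, 215.6], [221.5, 246.8], [225.8, 210.4], [220.8, 252.2]]
0.02 shut tip [[223.1 231.1]] open ends [[224.5, 215.2], [220.7, 247.0], [225.1, 209.8], [220.0, 252.5]]
0.04 shut tip [[222.3 230.9]] open ends [[223.8, 214.7], [219.9, 247.2], [224.4, 209.2], [219.2, 252.8]]
```

>>> play_rows([
  [0,0,30,0,0,0],
  [0,0,30,0,0,0],
  [0,0,30,0,0,0],
  [0,0,10,0,0,0],
])

```text
time: 6.23
tool_pos: [0.4471, 0.011, 0.0768]
tool_rot: [-0.003, 0.736, 0.677, -0.002]
contact_force: [-0.3, -0.5, -0.3]
gripper_width: 0.992
grasp_force: 0.0
```

>>> play_rows([
  [0,0,8,0,0,0],
  [0,0,8,0,0,0],
  [0,0,8,0,0,0],
  [0,0,0,0,0,0],
])

```text
time: 6.57
tool_pos: [0.4503, 0.0106, 0.057]
tool_rot: [-0.0, 0.736, 0.677, -0.0]
contact_force: [0.4, -0.6, 0.5]
gripper_width: 0.999
grasp_force: 0.0
```

>>> play_rows([
  [0,0,0,0,0,0],
  [0,0,0,0,0,0],
  [0,0,0,0,0,0],
  [0,0,0,0,0,0],
  [0,0,0,0,0,0],
], hand=0)

```text
time: 6.98
tool_pos: [0.4507, 0.0105, 0.0579]
tool_rot: [0.0, 0.736, 0.677, 0.0]
contact_force: [-0.2, -0.2, 0.3]
gripper_width: 0.295
grasp_force: 0.0
```

>>> play_rows([
  [0,0,0,0,0,0],
  [0,0,0,0,0,0],
  [0,0,0,0,0,0],
  [0,0,0,0,0,0],
])

```text
time: 7.32
tool_pos: [0.4509, 0.0105, 0.058]
tool_rot: [0.0, 0.736, 0.677, 0.0]
contact_force: [0.2, 0.2, 1.7]
gripper_width: 0.177
grasp_force: 59.6
```

>>> play_rows([
  [0,0,-4,0,0,0],
  [0,0,-10,0,0,0],
  [0,0,-12,0,0,0],
  [0,0,-10,0,0,0],
  [0,0,-2,0,0,0],
])

```text
time: 7.73
tool_pos: [0.4521, 0.0104, 0.0984]
tool_rot: [0.002, 0.736, 0.677, 0.001]
contact_force: [-0.4, -0.3, -1.1]
gripper_width: 0.175
grasp_force: 59.0
```

>>> play_rows([
  [0,0,0,0,0,0],
  [0,0,0,0,0,0],
  [0,0,0,0,0,0],
])

```text
time: 7.98
tool_pos: [0.4499, 0.0106, 0.0949]
tool_rot: [-0.0, 0.736, 0.677, -0.0]
contact_force: [-0.4, -0.4, -2.0]
gripper_width: 0.176
grasp_force: 59.0
```

```bash
python3 - <<'E'
from h import *
f=imaging.grab_frame("scene");cv2.imwrite("pics/lift.png",cv2.resize(f["image"][120:250,150:330,::-1],None,fx=4.4,fy=4.4,interpolation=cv2.INTER_CUBIC))
plan([((.5146,-.1036,.0955),-80.7,15)])
E
```

```text
t 8.03 p [0.4498 0.0107 0.0947] yaw -4.77 w 0.17624626410956787 grip 58.99474024772644 F [ 0.1  0.3 -2.8]
-> [ 0.5146 -0.1036  0.0955] -80.7
[[-7.2, 4.9, -0.1, -0.0, 0.0, 5.06], [-6.8, 5.6, -0.1, -0.0, 0.0, 5.06], [-6.3, 6.1, -0.1, -0.0, 0.0, 5.06], [-5.7, 6.7, -0.0, -0.0, 0.0, 5.06], [-5.1, 7.1, -0.1, -0.0, 0.01, 5.06]]
[[-4.4, 7.6, -0.0, -0.01, 0.0, 5.06], [-3.7, 7.9, -0.1, -0.0, 0.01, 5.06], [-3.0, 8.2, -0.0, -0.01, 0.0, 5.06], [-2.3, 8.4, -0.1, -0.01, 0.01, 5.06], [-1.5, 8.6, -0.0, -0.0, 0.0, 5.07]]
[[-0.8, 8.7, -0.0, -0.01, 0.01, 5.06], [-0.0, 8.8, -0.1, -0.0, 0.0, 5.07], [0.8, 8.7, -0.0, -0.01, 0.01, 5.06], [1.5, 8.7, -0.1, -0.0, 0.0, 5.07], [2.3, 8.4, -0.0, -0.01, 0.01, 5.06]]
```

View pics/lift.png

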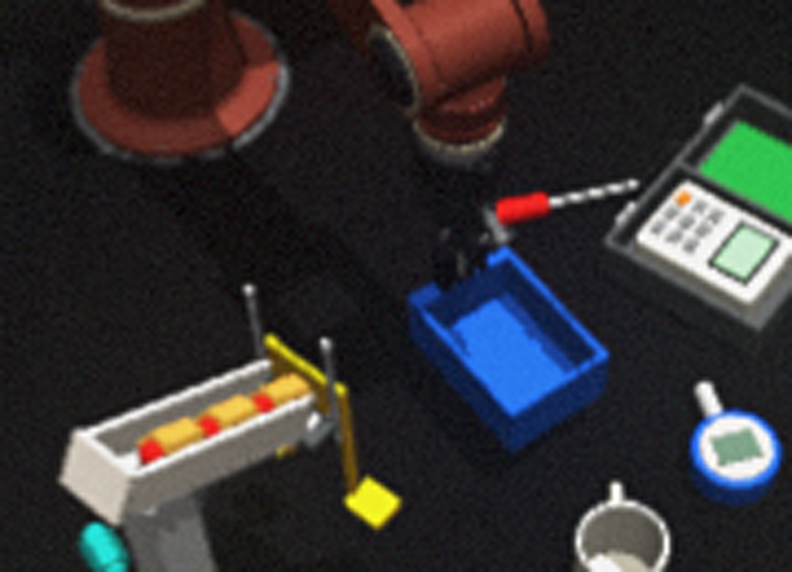

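The tray is lifted and level (crop 510,340). Next I move it under the chute.

>>> play_rows([
  [-7.2,4.9,0,0,0,5.06],
  [-6.8,5.6,0,0,0,5.06],
  [-6.3,6.1,0,0,0,5.06],
  [-5.7,6.7,0,0,0,5.06],
  [-5.1,7.1,0,0,0,5.06],
])

```text
time: 8.45
tool_pos: [0.4716, -0.0278, 0.0946]
tool_rot: [-0.001, 0.867, 0.498, -0.001]
contact_force: [0.2, -0.2, -1.6]
gripper_width: 0.178
grasp_force: 58.9
```

>>> play_rows([
  [-4.4,7.6,0,0,0,5.06],
  [-3.7,7.9,0,0,0,5.06],
  [-3,8.2,0,0,0,5.06],
  [-2.3,8.4,0,0,0,5.06],
  [-1.5,8.6,0,0,0,5.06],
])

```text
time: 8.87
tool_pos: [0.4933, -0.0657, 0.0946]
tool_rot: [-0.0, 0.955, 0.296, -0.001]
contact_force: [0.7, 0.9, -1.6]
gripper_width: 0.175
grasp_force: 58.9
```

>>> play_rows([
  [-0.8,8.7,0,0,0,5.06],
  [0,8.8,0,0,0,5.06],
  [0.8,8.7,0,0,0,5.06],
  [1.5,8.7,0,0,0,5.06],
  [2.3,8.4,0,0,0,5.06],
])

```text
time: 9.28
tool_pos: [0.5149, -0.1038, 0.0946]
tool_rot: [-0.0, 0.997, 0.079, -0.001]
contact_force: [0.2, -1.2, -2.7]
gripper_width: 0.175
grasp_force: 58.9
```

>>> play_rows([
  [0,0,0,0,0,0],
  [0,0,0,0,0,0],
])

```text
time: 9.45
tool_pos: [0.5148, -0.1035, 0.0947]
tool_rot: [-0.0, 0.997, 0.082, -0.001]
contact_force: [0.2, 0.6, -1.7]
gripper_width: 0.177
grasp_force: 59.0
```

```bash
cat >> h.py <<'E'
def mask(im,kind):
    h=cv2.cvtColor(im,cv2.COLOR_RGB2HSV)
    lo,hi={"blue":((100,130,60),(125,255,255)),"yellow":((25,150,90),(34,255,255)),"red":((0,170,90),(6,255,255)),"green":((50,120,80),(75,255,255))}[kind]
    return cv2.inRange(h,lo,hi)
E
python3 - <<'E'
from h import *
f=imaging.grab_frame("top")
plan([])
for kind,z in(("blue",.099),("yellow",.115)):
    N,L,S,C=cv2.connectedComponentsWithStats(mask(f["image"],kind))
    for i in range(1,N):
        if S[i][4]>60:
            pts=np.argwhere(L==i)[:,::-1]
            w=world(f,pts,z)[:,:2].astype(np.float32); r=cv2.minAreaRect(w)
            print(kind,S[i].tolist(),np.round(r[0],4),np.round(r[1],4),round(r[2],1))
E
```

```text
t 9.5 p [ 0.5147 -0.1033  0.0948] yaw -80.56 w 0.1754735483798468 grip 58.99603843688965 F [-0.  -0.1 -2.2]
blue [103, 86, 10, 37, 68] [0.84   0.4004] [0.1255 0.0062] 17.3
blue [192, 137, 25, 26, 187] [0.6983 0.0871] [0.079  0.0738] 2.4
blue [288, 192, 22, 35, 313] [ 0.5178 -0.2116] [0.0459 0.1134] 71.1
blue [263, 221, 16, 10, 113] [ 0.4716 -0.1206] [0.0266 0.0445] 1.3
yellow [294, 181, 11, 13, 108] [ 0.5866 -0.2024] [0.0361 0.0297] 0.5
yellow [307, 184, 21, 32, 169] [ 0.5545 -0.2585] [0.0933 0.052 ] 10.3
yellow [359, 184, 16, 10, 106] [ 0.5853 -0.4028] [0.021  0.0469] 12.5
yellow [335, 189, 16, 10, 103] [ 0.5695 -0.3311] [0.021  0.0446] 10.6
yellow [499, 188, 13, 38, 441] [ 0.5424 -0.827 ] [0.0383 0.1154] 85.7
yellow [301, 218, 7, 12, 67] [ 0.479  -0.2178] [0.0321 0.0176] 0.3
```

>>> play_rows([
  [0,0,-6,0,0,0],
  [0,0,-6,0,0,0],
  [0,0,-6,0,0,0],
  [0,0,-4,0,0,0],
  [0,0,0,0,0,0],
])

```text
time: 9.92
tool_pos: [0.5155, -0.1035, 0.1186]
tool_rot: [0.0, 0.997, 0.082, 0.001]
contact_force: [0.4, -0.1, -2.8]
gripper_width: 0.174
grasp_force: 59.1
```

>>> play_rows([
  [0,0,-6,0,0,0],
  [0,0,-9,0,0,0],
  [0,0,-12,0,0,0],
  [0,0,-9,0,0,0],
  [0,0,-3,0,0,0],
])

```text
time: 10.33
tool_pos: [0.5164, -0.1041, 0.1595]
tool_rot: [0.001, 0.997, 0.081, 0.002]
contact_force: [0.1, -0.1, -3.4]
gripper_width: 0.179
grasp_force: 58.9
```

>>> play_rows([
  [0,0,0,0,0,0],
  [0,0,0,0,0,0],
  [0,0,0,0,0,0],
  [0,0,0,0,0,0],
  [0,0,0,0,0,0],
])

```text
time: 10.75
tool_pos: [0.514, -0.1031, 0.1545]
tool_rot: [-0.001, 0.997, 0.081, -0.002]
contact_force: [-0.5, -0.5, -5.5]
gripper_width: 0.175
grasp_force: 62.8
```

>>> play_rows([
  [0,0,0,0,0,0],
  [0,0,0,0,0,0],
  [0,0,0,0,0,0],
  [0,0,0,0,0,0],
  [0,0,0,0,0,0],
])

```text
time: 11.17
tool_pos: [0.5151, -0.1036, 0.1564]
tool_rot: [-0.0, 0.997, 0.081, -0.0]
contact_force: [0.3, 1.5, -6.5]
gripper_width: 0.169
grasp_force: 63.5
```

>>> play_rows([
  [0,0,0,0,0,0],
  [0,0,0,0,0,0],
  [0,0,0,0,0,0],
  [0,0,0,0,0,0],
  [0,0,0,0,0,0],
])

```text
time: 11.58
tool_pos: [0.5151, -0.1036, 0.1564]
tool_rot: [0.0, 0.997, 0.081, -0.0]
contact_force: [-0.9, 0.0, -7.3]
gripper_width: 0.173
grasp_force: 63.5
```

>>> play_rows([
  [0,0,0,0,0,0],
  [0,0,0,0,0,0],
  [0,0,0,0,0,0],
  [0,0,0,0,0,0],
  [0,0,0,0,0,0],
])

```text
time: 12.0
tool_pos: [0.5152, -0.1036, 0.1564]
tool_rot: [0.0, 0.997, 0.081, -0.0]
contact_force: [-0.4, -0.0, -7.5]
gripper_width: 0.174
grasp_force: 63.5
```

```bash
python3 - <<'E'
from h import *
plan([])
for n,x0,x1,y0,y1 in(("top",260,420,150,250),("scene",140,310,140,270)):
    f=imaging.grab_frame(n);cv2.imwrite(f"pics/{n}_up.png",cv2.resize(f["image"][y0:y1,x0:x1,::-1],None,fx=4,fy=4))
    for k in("yellow","red"):
        N,L,S,C=cv2.connectedComponentsWithStats(mask(f["image"],k))
        print(n,k,[(S[i][4],C[i].round(0).tolist()) for i in range(1,N) if S[i][4]>8 and 150<C[i][0]<440 and C[i][1]>120])
E
```

```text
t 12.0 p [ 0.5152 -0.1036  0.1564] yaw -80.66 w 0.1739245682159116 grip 63.512585163116455 F [-0.4 -0.  -7.5]
top yellow [(np.int32(96), [301.0, 182.0]), (np.int32(79), [314.0, 197.0]), (np.int32(91), [307.0, 224.0])]
top red [(np.int32(253), [190.0, 257.0])]
scene yellow [(np.int32(44), [215.0, 193.0]), (np.int32(99), [234.0, 226.0])]
scene red [(np.int32(118), [263.0, 168.0]), (np.int32(15), [242.0, 202.0])]
```

>>> play_rows([
  [0,0,6,0,0,0],
  [0,0,10,0,0,0],
  [0,0,12,0,0,0],
  [0,0,12,0,0,0],
  [0,0,10,0,0,0],
])

```text
time: 12.52
tool_pos: [0.5143, -0.1034, 0.1041]
tool_rot: [-0.0, 0.997, 0.081, -0.001]
contact_force: [-0.3, 1.5, -5.9]
gripper_width: 0.174
grasp_force: 63.6
```

>>> play_rows([
  [0,0,7,0,0,0],
  [0,0,4,0,0,0],
  [0,0,0,0,0,0],
  [0,0,0,0,0,0],
  [0,0,0,0,0,0],
])

```text
time: 12.93
tool_pos: [0.5159, -0.1039, 0.0963]
tool_rot: [0.0, 0.997, 0.081, 0.001]
contact_force: [0.2, 0.9, -4.6]
gripper_width: 0.176
grasp_force: 63.6
```

```bash
python3 - <<'E'
from h import *
plan([((.490,.045,.095),-80.7,10),((.490,.045,.165),-80.7,5),((.4549,.3499,.165),12.1,20)])
for n in("top","scene"):
    f=imaging.grab_frame(n)
    for k in("yellow","red"):
        N,L,S,C=cv2.connectedComponentsWithStats(mask(f["image"],k))
        print(n,k,[(S[i][4],C[i].round(0).tolist()) for i in range(1,N) if S[i][4]>8 and 150<C[i][0]<440 and C[i][1]>120])
E
```

```text
t 12.93 p [ 0.5159 -0.1039  0.0963] yaw -80.67 w 0.1757552406518512 grip 63.586299419403076 F [ 0.2  0.9 -4.6]
-> [0.49  0.045 0.095] -80.7
[[-0.1, -15.1, 0.1, 0.0, -0.01, 0.0], [-0.1, -15.1, 0.1, 0.01, -0.01, 0.0], [-0.1, -15.1, 0.1, 0.0, -0.01, 0.0], [-0.2, -15.1, 0.1, 0.01, -0.01, 0.0], [-0.1, -15.1, 0.1, 0.0, -0.01, 0.01]]
[[-0.2, -15.1, 0.1, 0.01, -0.01, 0.0], [-0.1, -15.1, 0.1, 0.0, -0.01, 0.01], [-0.2, -15.1, 0.2, 0.01, -0.0, 0.0], [-0.1, -15.1, 0.1, 0.0, -0.01, 0.01], [-0.2, -15.2, 0.2, 0.01, -0.0, 0.0]]
-> [0.49  0.045 0.165] -80.7
[[0.0, 0.0, -14.0, -0.0, -0.0, 0.0], [0.0, 0.0, -14.0, -0.0, -0.0, 0.0], [0.0, 0.0, -14.0, -0.0, -0.0, 0.0], [0.0, 0.0, -14.0, -0.0, -0.0, 0.0], [0.0, 0.0, -14.0, -0.0, -0.0, 0.0]]
-> [0.4549 0.3499 0.165 ] 12.1
[[0.7, -15.3, 0.0, -0.0, -0.0, -4.64], [2.0, -15.2, 0.0, -0.0, -0.0, -4.64], [3.2, -15.0, 0.0, -0.0, -0.0, -4.64], [4.4, -14.7, 0.0, -0.0, -0.0, -4.64], [5.6, -14.3, 0.0, -0.0, -0.0, -4.64]]
[[6.7, -13.8, 0.0, -0.0, -0.0, -4.64], [7.8, -13.2, 0.0, -0.0, -0.0, -4.64], [8.9, -12.5, 0.0, -0.0, -0.0, -4.64], [9.8, -11.8, 0.0, -0.0, -0.0, -4.64], [10.8, -11.0, 0.0, -0.0, -0.0, -4.64]]
[[11.6, -10.0, 0.0, -0.0, -0.0, -4.64], [12.4, -9.1, 0.0, 0.0, -0.0, -4.64], [13.1, -8.0, 0.0, 0.0, -0.0, -4.64], [13.7, -7.0, 0.0, 0.0, -0.0, -4.64], [14.2, -5.8, 0.0, 0.0, -0.0, -4.64]]
[[14.6, -4.7, 0.0, 0.0, -0.0, -4.64], [14.9, -3.5, 0.0, 0.0, -0.0, -4.64], [15.2, -2.2, 0.0, 0.0, -0.0, -4.64], [15.3, -1.0, 0.0, 0.0, -0.0, -4.64], [15.3, 0.2, 0.0, 0.0, -0.0, -4.64]]
top yellow [(np.int32(108), [299.0, 186.0]), (np.int32(75), [311.0, 199.0]), (np.int32(68), [304.0, 224.0]), (np.int32(15), [309.0, 225.0])]
top red [(np.int32(256), [190.0, 257.0])]
scene yellow [(np.int32(43), [216.0, 201.0]), (np.int32(96), [235.0, 233.0])]
scene red [(np.int32(128), [263.0, 168.0]), (np.int32(16), [243.0, 211.0])]
```

>>> play_rows([
  [0,0,3,0,0,0],
  [0,0,4,0,0,0],
  [0,0,0,0,0,0],
  [0,0,0,0,0,0],
])

```text
time: 13.37
tool_pos: [0.5147, -0.1034, 0.0878]
tool_rot: [-0.0, 0.997, 0.081, -0.001]
contact_force: [-0.9, -0.3, -5.8]
gripper_width: 0.175
grasp_force: 63.6
```

```bash
python3 - <<'E'
from h import *
plan([])
def rep(n,im):
    for k in("yellow","red"):
        N,L,S,C=cv2.connectedComponentsWithStats(mask(im,k))
        print(n,k,[(int(S[i][4]),C[i].round(1).tolist()) for i in range(1,N) if S[i][4]>8 and 150<C[i][0]<440 and C[i][1]>120])
for n in("top","scene"): rep(n,imaging.grab_frame(n)["image"])
rep("scene shut before",np.load("scene_shut.npy").astype(np.uint8)); rep("top shut before",np.load("top_shut.npy").astype(np.uint8))
f=imaging.grab_frame("top")
cv2.imwrite("pics/after.png",np.vstack([cv2.resize(f["image"][165:245,255:400,::-1],(725,300)),cv2.resize(imaging.grab_frame("scene")["image"][150:250,150:320,::-1],(725,300))]))
E
```

```text
t 13.37 p [ 0.5147 -0.1034  0.0878] yaw -80.67 w 0.1745089599301862 grip 63.582472801208496 F [-0.9 -0.3 -5.8]
top yellow [(112, [298.9, 186.1]), (76, [310.7, 199.2]), (70, [303.9, 223.6]), (15, [309.3, 225.0])]
top red [(257, [190.4, 257.2])]
scene yellow [(43, [216.4, 201.0]), (92, [234.6, 233.4])]
scene red [(13, [218.3, 123.1]), (126, [262.5, 167.9]), (15, [243.1, 212.3])]
scene shut before yellow [(44, [216.3, 201.0]), (90, [234.1, 233.7])]
scene shut before red [(114, [262.7, 167.8]), (11, [209.5, 211.2]), (12, [197.2, 216.4]), (18, [183.7, 222.3])]
top shut before yellow [(120, [298.7, 186.6]), (169, [315.6, 198.6]), (107, [366.4, 189.1]), (104, [342.5, 193.7]), (127, [304.5, 223.5])]
top shut before red [(31, [377.2, 187.4]), (39, [353.4, 191.9]), (40, [330.2, 196.4]), (197, [193.7, 258.9])]
```

>>> play_rows([
  [0,-8,0,0,0,0],
  [0,-15,0,0,0,0],
  [0,-15,0,0,0,0],
  [0,-15,0,0,0,0],
  [0,-15,0,0,0,0],
])

```text
time: 13.98
tool_pos: [0.5039, -0.0354, 0.0885]
tool_rot: [-0.0, 0.997, 0.081, 0.0]
contact_force: [0.3, -0.4, -5.3]
gripper_width: 0.175
grasp_force: 63.6
```

>>> play_rows([
  [0,-15,0,0,0,0],
  [0,-15,0,0,0,0],
  [0,-15,0,0,0,0],
  [0,-15,0,0,0,0],
  [0,-15,0,0,0,0],
])

```text
time: 14.4
tool_pos: [0.4917, 0.0388, 0.0886]
tool_rot: [-0.0, 0.997, 0.081, 0.0]
contact_force: [0.6, 0.3, -5.1]
gripper_width: 0.176
grasp_force: 63.6
```

>>> play_rows([
  [0,-8,-8,0,0,0],
  [0,0,-18,0,0,0],
  [0,0,-20,0,0,0],
  [0,0,-20,0,0,0],
  [0,0,-12,0,0,0],
])

```text
time: 14.82
tool_pos: [0.4919, 0.0455, 0.1697]
tool_rot: [0.0, 0.997, 0.082, 0.002]
contact_force: [0.5, -0.1, -4.6]
gripper_width: 0.174
grasp_force: 63.6
```

>>> play_rows([
  [0.7,-15.3,0,0,0,-4.64],
  [2,-15.2,0,0,0,-4.64],
  [3.2,-15,0,0,0,-4.64],
  [4.4,-14.7,0,0,0,-4.64],
  [5.6,-14.3,0,0,0,-4.64],
])

```text
time: 15.23
tool_pos: [0.4816, 0.1222, 0.1666]
tool_rot: [0.0, 0.959, 0.282, -0.0]
contact_force: [0.3, 0.2, -5.7]
gripper_width: 0.17
grasp_force: 63.6
```

>>> play_rows([
  [6.7,-13.8,0,0,0,-4.64],
  [7.8,-13.2,0,0,0,-4.64],
  [8.9,-12.5,0,0,0,-4.64],
  [9.8,-11.8,0,0,0,-4.64],
  [10.8,-11,0,0,0,-4.64],
])

```text
time: 15.65
tool_pos: [0.4727, 0.1985, 0.1665]
tool_rot: [0.0, 0.883, 0.469, -0.0]
contact_force: [-0.3, 0.9, -5.2]
gripper_width: 0.168
grasp_force: 63.6
```

>>> play_rows([
  [11.6,-10,0,0,0,-4.64],
  [12.4,-9.1,0,0,0,-4.64],
  [13.1,-8,0,0,0,-4.64],
  [13.7,-7,0,0,0,-4.64],
  [14.2,-5.8,0,0,0,-4.64],
])

```text
time: 16.07
tool_pos: [0.4639, 0.2747, 0.1664]
tool_rot: [0.0, 0.771, 0.637, -0.0]
contact_force: [0.6, -0.2, -5.4]
gripper_width: 0.174
grasp_force: 63.6
```

>>> play_rows([
  [14.6,-4.7,0,0,0,-4.64],
  [14.9,-3.5,0,0,0,-4.64],
  [15.2,-2.2,0,0,0,-4.64],
  [15.3,-1,0,0,0,-4.64],
  [15.3,0.2,0,0,0,-4.64],
])

```text
time: 16.48
tool_pos: [0.4551, 0.3507, 0.1664]
tool_rot: [0.0, 0.627, 0.779, -0.0]
contact_force: [0.2, -0.6, -5.1]
gripper_width: 0.173
grasp_force: 63.6
```

>>> play_rows([
  [0,0,0,0,0,0],
  [0,0,0,0,0,0],
  [0,0,0,0,0,0],
])

```text
time: 16.73
tool_pos: [0.4553, 0.3498, 0.1662]
tool_rot: [0.0, 0.629, 0.778, -0.001]
contact_force: [0.2, -0.8, -4.7]
gripper_width: 0.175
grasp_force: 63.5
```

```bash
python3 - <<'E'
from h import *
plan([((.4549,.3499,.110),12.1,5)])
f=imaging.grab_frame("top")
x0,y0=80,150
cv2.imwrite("pics/case.png",cv2.resize(f["image"][y0:y0+100,x0:x0+130,::-1],None,fx=6,fy=6,interpolation=cv2.INTER_CUBIC))
E
```

```text
t 16.73 p [0.4553 0.3498 0.1662] yaw 12.09 w 0.17476928718903323 grip 63.47196578979492 F [ 0.2 -0.8 -4.7]
-> [0.4549 0.3499 0.11  ] 12.1
[[0.1, -0.1, 11.2, -0.01, 0.01, -0.0], [0.0, -0.1, 11.3, -0.01, 0.01, -0.0], [0.1, -0.0, 11.2, -0.01, 0.01, -0.0], [0.0, -0.1, 11.3, -0.0, 0.01, -0.0], [0.0, -0.0, 11.2, -0.01, 0.02, -0.01]]
```

>>> play_rows([
  [0,0,11,0,0,0],
  [0,0,12,0,0,0],
  [0,0,12,0,0,0],
  [0,0,12,0,0,0],
  [0,0,8,0,0,0],
])

```text
time: 17.2
tool_pos: [0.4541, 0.3492, 0.1081]
tool_rot: [-0.001, 0.629, 0.778, -0.002]
contact_force: [-0.0, 0.6, -6.4]
gripper_width: 0.176
grasp_force: 63.5
```

>>> play_rows([
  [0,0,0,0,0,0],
  [0,0,0,0,0,0],
])

```text
time: 17.37
tool_pos: [0.4548, 0.3498, 0.1101]
tool_rot: [-0.0, 0.628, 0.778, -0.001]
contact_force: [0.5, 0.2, -5.0]
gripper_width: 0.174
grasp_force: 63.5
```

```bash
python3 - <<'E'
from h import *
plan([])
f=imaging.grab_frame("top")
x0,y0=80,150
cv2.imwrite("pics/case.png",cv2.resize(f["image"][y0:y0+95,x0:x0+130,::-1],None,fx=6,fy=6,interpolation=cv2.INTER_CUBIC))
E
```

```text
t 17.37 p [0.4548 0.3498 0.1101] yaw 12.13 w 0.17371663561605097 grip 63.54532599449158 F [ 0.5  0.2 -5. ]
```

View pics/case.png

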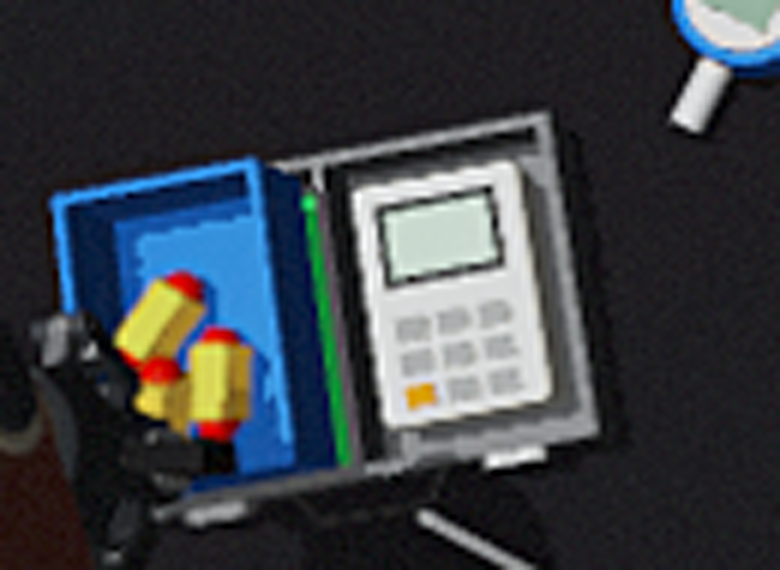

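All three brass adapters are in the tray (crop 160,320 / 220,375 / 160,390). The tray's far rim corners are at (52,202) and (258,160), and the case's right corners are at (548,113) and (600,435). I'll check the fit.

```bash
python3 - <<'E'
from h import *
f=imaging.grab_frame("top"); S=(6,(80,150))
e=world(f,un([(52,202),(258,160)],*S),.1146)[:,:2]; v=e[0]-e[1]
print("tray +x edge mid",e.mean(0),"len",np.linalg.norm(v),"yaw",np.degrees(np.arctan2(v[1],v[0]))-90)
for yaw in(12.1,):
    a=np.radians(yaw);X=np.array([np.cos(a),np.sin(a)]);Y=np.array([-X[1],X[0]])
    c=e.mean(0)-.0775*X; b1=np.array([.536,.3038])+.0615*Y
    r=world(f,un([(548,113),(600,435)],*S),.045)[:,:2]; b2=r.mean(0)+.1875*Y
    print("tray origin",c,"fk",np.array([.4548,.3498])+.0695*X,"bay",b1,b2,"case right len",np.linalg.norm(r[0]-r[1]))
    for b in(b1,b2): print("err tray-bay in case x,y mm",(c-b)@X*1e3,(c-b)@Y*1e3)
E
```

```text
tray +x edge mid [0.59517434 0.37760411] len 0.10603960811862302 yaw 12.843120572181931
tray origin [0.51939614 0.36135867] fk [0.52275593 0.36436849] bay [0.52310846 0.36393367] [0.52298877 0.36395532] case right len 0.17417805980374515
err tray-bay in case x,y mm -4.16960594459546 -1.739617986688859
err tray-bay in case x,y mm -4.057117029392538 -1.7858773983252432
```

```bash
python3 - <<'E'
from h import *
im=np.mean([imaging.grab_frame("top")["image"].astype(float) for _ in range(4)],0); f=imaging.grab_frame("top")
b=im[:,:,2]-im[:,:,0]   # blueness
pts=[]
for u in range(92,121):
    col=b[165:192,u]; i=np.argmax(col>40)   # half level crossing
    lev=col[i:i+3].max()/2; j=np.argmax(col>lev); pts.append((u,165+j-1+(lev-col[j-1])/(col[j]-col[j-1])))
pts=np.array(pts); k=np.polyfit(*pts.T,1); r=pts[:,1]-np.polyval(k,pts[:,0]); good=abs(r)<.6; k=np.polyfit(*pts[good].T,1)
u=np.array([92.,120.]); print("line resid",r.round(2).tolist())
w=world(f,np.c_[u,np.polyval(k,u)],.1146)[:,:2]; v=w[0]-w[1]; print("yaw",np.degrees(np.arctan2(v[1],v[0]))-90)
a=np.radians(12.1);X=np.array([np.cos(a),np.sin(a)])
print("edge x along case, minus bay, want 77.5:",(w.mean(0)-[.52305,.36394])@X*1e3)
# same for the case's far outer wall on the right bay side, z .045
g=im.sum(2); pts=[]
for u in range(132,168):
    col=g[160:185,u]; j=np.argmax(col>150); lev=col[j:j+3].max()/2; j=np.argmax(col>lev); pts.append((u,160+j-1+(lev-col[j-1])/(col[j]-col[j-1])))
pts=np.array(pts);k=np.polyfit(*pts.T,1); r=pts[:,1]-np.polyval(k,pts[:,0]);gd=abs(r)<.6;k=np.polyfit(*pts[gd].T,1);u=np.array([132.,167.])
w=world(f,np.c_[u,np.polyval(k,u)],.045)[:,:2];v=w[0]-w[1];print("case yaw",np.degrees(np.arctan2(v[1],v[0]))-90,"far wall along x minus bay, want 87:",(w.mean(0)-[.52305,.36394])@X*1e3, np.abs(r).max())
E
```

```text
line resid [0.04, 0.03, -0.03, 0.06, -0.12, -0.02, -0.05, -0.06, 0.09, 0.06, -0.04, 0.05, -0.07, 0.05, 0.02, -0.06, -0.0, -0.06, 0.04, 0.1, -0.03, 0.01, -0.13, -0.01, 0.1, 0.01, 0.03, 0.0, -0.05]
yaw 12.046068703003897
edge x along case, minus bay, want 77.5: 78.16647859094267
case yaw 12.179810094167905 far wall along x minus bay, want 87: 88.76087111403932 0.22549628252869525
```

>>> play_rows([
  [0.7,1,3,0,0,0],
  [0,0,8,0,0,0],
  [0,0,8,0,0,0],
  [0,0,5,0,0,0],
  [0,0,0,0,0,0],
])

```text
time: 18.13
tool_pos: [0.4546, 0.3502, 0.0846]
tool_rot: [-0.001, 0.628, 0.778, -0.002]
contact_force: [-0.5, -0.1, -5.9]
gripper_width: 0.169
grasp_force: 63.5
```

>>> play_rows([
  [0,0,5,0,0,0],
  [0,0,5,0,0,0],
  [0,0,4,0,0,0],
  [0,0,2,0,0,0],
  [0,0,0,0,0,0],
])

```text
time: 18.55
tool_pos: [0.4558, 0.3509, 0.0706]
tool_rot: [-0.0, 0.628, 0.778, -0.001]
contact_force: [-0.3, 0.3, -6.1]
gripper_width: 0.173
grasp_force: 63.4
```

>>> play_rows([
  [0,0,2,0,0,0],
  [0,0,1.5,0,0,0],
  [0,0,0,0,0,0],
  [0,0,0,0,0,0],
])

```text
time: 18.88
tool_pos: [0.4569, 0.3515, 0.0689]
tool_rot: [0.0, 0.628, 0.778, 0.001]
contact_force: [-1.6, -0.5, -1.0]
gripper_width: 0.174
grasp_force: 63.9
```

>>> play_rows([
  [0,0,1,0,0,0],
  [0,0,0,0,0,0],
  [0,0,0,0,0,0],
])

```text
time: 19.13
tool_pos: [0.4568, 0.3516, 0.0681]
tool_rot: [0.0, 0.628, 0.778, 0.001]
contact_force: [-4.8, -1.5, 3.8]
gripper_width: 0.175
grasp_force: 64.6
```

>>> play_rows([
  [0,-1.5,0,0,0,0],
  [0,0,0,0,0,0],
  [0,0,0,0,0,0],
])

```text
time: 19.38
tool_pos: [0.4563, 0.3513, 0.0678]
tool_rot: [0.001, 0.628, 0.778, 0.002]
contact_force: [2.7, 0.9, 1.0]
gripper_width: 0.173
grasp_force: 64.2
```

```bash
python3 -c "
from h import *
s=manip.state();print(s['tool_pos'],s['contact_force'],s['ft_torque'])"
```

```text
[0.4563119  0.3512984  0.06782374] [2.65598336 0.89400409 1.01626312] [ 0.10394295 -0.9774324   0.03403886]
```

>>> play_rows([
  [0,0.5,1,0,0,0],
  [0,0,0,0,0,0],
  [0,0,0,0,0,0],
])

```text
time: 19.63
tool_pos: [0.4563, 0.3513, 0.0679]
tool_rot: [0.001, 0.628, 0.778, 0.001]
contact_force: [-1.6, -2.1, 8.1]
gripper_width: 0.171
grasp_force: 65.2
```

```bash
python3 -c "
from h import *
s=manip.state();print(s['tool_pos'],s['contact_force'],s['ft_torque'])"
```

```text
[0.45626549 0.35132154 0.06785014] [-1.64510063 -2.06264562  8.14578441] [-0.28116736 -0.25629434 -0.0300265 ]
```

>>> play_rows([
  [0,0,0,0,0,0],
  [0,0,0,0,0,0],
  [0,0,0,0,0,0],
  [0,0,0,0,0,0],
], hand=36)

```text
time: 19.97
tool_pos: [0.4547, 0.3506, 0.0652]
tool_rot: [-0.0, 0.628, 0.778, -0.001]
contact_force: [0.5, 0.7, -0.1]
gripper_width: 0.421
grasp_force: 0.0
```

>>> play_rows([
  [0,0,-3,0,0,0],
  [0,0,-8,0,0,0],
  [0,0,-12,0,0,0],
  [0,0,-20,0,0,0],
  [0,0,-30,0,0,0],
])

```text
time: 20.38
tool_pos: [0.4537, 0.35, 0.138]
tool_rot: [-0.001, 0.628, 0.778, -0.002]
contact_force: [-0.7, 0.4, 0.2]
gripper_width: 0.422
grasp_force: 0.0
```

>>> play_rows([
  [0,-20,-30,0,0,0],
  [0,-30,-25,0,0,0],
  [0,-30,-10,0,0,0],
  [0,-20,0,0,0,0],
  [0,0,0,0,0,0],
])

```text
time: 20.8
tool_pos: [0.3557, 0.3302, 0.2069]
tool_rot: [0.0, 0.628, 0.778, 0.002]
contact_force: [0.3, -0.1, -0.3]
gripper_width: 0.419
grasp_force: 0.0
```

```bash
python3 - <<'E'
from h import *
plan([])
im=np.mean([imaging.grab_frame("top")["image"].astype(float) for _ in range(4)],0).astype(np.uint8); f=imaging.grab_frame("top")
cv2.imwrite("pics/final.png",cv2.resize(im[150:250,80:210,::-1],None,fx=6,fy=6))
m=mask(im,"blue"); N,L,S,C=cv2.connectedComponentsWithStats(m)
for i in range(1,N):
    if S[i][4]>150: 
        w=world(f,np.argwhere(L==i)[:,::-1],.070)[:,:2].astype(np.float32); print("blue",S[i].tolist(),cv2.minAreaRect(w))
for n,q in(("top",im),("scene",imaging.grab_frame("scene")["image"])):
  for k in("yellow","red","green"):
    N,L,S,C=cv2.connectedComponentsWithStats(mask(q,k)); print(n,k,[(int(S[i][4]),C[i].round(0).tolist()) for i in range(1,N) if S[i][4]>8 and C[i][1]>110 and C[i][0]<440])
# far edge
b=im[:,:,2].astype(float)-im[:,:,0]; pts=[]
for u in range(95,122):
    col=b[165:195,u]; i=np.argmax(col>40); lev=col[i:i+3].max()/2; j=np.argmax(col>lev); pts.append((u,165+j-1+(lev-col[j-1])/(col[j]-col[j-1])))
pts=np.array(pts);k=np.polyfit(*pts.T,1);u=np.array([95.,121.]);a=np.radians(12.1);X=np.array([np.cos(a),np.sin(a)])
w=world(f,np.c_[u,np.polyval(k,u)],.070)[:,:2];v=w[0]-w[1];print("yaw",np.degrees(np.arctan2(v[1],v[0]))-90,"edge",(w.mean(0)-[.52305,.36394])@X*1e3)
E
```

```text
t 20.8 p [0.3557 0.3302 0.2069] yaw 12.24 w 0.4190163644815017 grip 0.0 F [ 0.3 -0.1 -0.3]
blue [192, 137, 25, 26, 188] ((0.7055937647819519, 0.09184668958187103), (0.08115603774785995, 0.07581911236047745), 2.356304883956909)
blue [94, 178, 45, 55, 1131] ((0.5228369832038879, 0.35885611176490784), (0.15908341109752655, 0.11937350034713745), 12.137213706970215)
top yellow [(120, [299.0, 187.0]), (76, [311.0, 199.0]), (59, [110.0, 203.0]), (65, [119.0, 214.0]), (45, [109.0, 219.0]), (126, [304.0, 224.0])]
top red [(9, [115.0, 198.0]), (18, [111.0, 212.0]), (12, [120.0, 221.0]), (255, [190.0, 257.0])]
top green []
scene yellow [(17, [322.0, 155.0]), (18, [332.0, 155.0]), (45, [216.0, 201.0]), (91, [234.0, 234.0]), (1672, [30.0, 356.0]), (227, [67.0, 370.0])]
scene red [(13, [326.0, 152.0]), (125, [263.0, 168.0])]
scene green []
yaw 12.095588683994265 edge 78.7707264986273
```

```bash
python3 -c "
from plant import manip
print(manip.job_done())"
```

```text
the job is handed in; nothing more can be done
None
```

The job is handed in at about 21 s: all three brass adapters are in the tray, which sits released in the green-lined bay with the gate shut again; the first grasp missed, but the tray wasn't moved and the second grip held. The judge's verdict was not shown.

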